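# Lay out a pipe coupling kit on its silhouette plates

### The arm

A 6-joint arm with a two-finger parallel gripper is mounted at the origin on the work surface. World frame = base frame: x ahead of the robot, y to its left, z up, the work surface at z = 0. Lengths are in m, angles in rad, forces in N, time in s.
With the tool pointing down it reaches from about 0.3 to 0.825 m from the base axis. Payload 5.4 kg.
Tool frame: the origin (TCP) lies at the very end of the fingers, on their centre line; the grasp point (between the pads) lies 19 mm behind it; z points along the fingers, y is the line along which they close (so a half turn about z gives the same grasp; the last joint's range is limited). The gripper opens to 92 mm and grips with 3 to 60 N. Pads are 20 mm wide; open, the fingers measure 128 mm over their backs; the gripper's body (75 mm by 189 mm) begins 69 mm behind the grasp point.
Start: joints at [1.1, 0.158, 1.597, -0, 1.386, -0.21], TCP at [0.148, 0.556, 0.215] pointing down, gripper open.
Joint ranges: [-2.91, 2.91], [-0.94, 2.29], [0.18, 2.7], [-1.29, 4.43], [0.17, 2.64], [-3, 3]. Speed limits (rad/s): [2.57, 2.57, 3.14, 3.14, 3.14, 3.14].

### API

Orientations are given as a rotation vector (axis times angle).
In Python, from workcell import bot gives the robot as it stands. Calls block until the motion is done:
- bot.goto(position, orientation): joint-space move of the TCP to a pose.
- bot.line_to(position, rot=None, max_speed=0.15): straight line of the TCP; rot=None keeps the orientation; max_speed is the mean speed in m/s.
- bot.set_joints(angles): joint-space move.
- bot.set_gripper(opening, newtons=None): opening from 0.0 (shut) to 1.0 (fully open); newtons is the grip in N (None keeps the last); returns when the fingers have stopped.
- bot.hold(seconds).
- bot.inverse_kinematics(position, orientation): joint angles nearest the present ones, or None.
- bot.read_camera(name): name is "side" or "top"; returns a dict with "pixels" (400x640x3 uint8, blue, green, red), "fx", "fy", "cx", "cy" (pixels), "k1" (the pictures are not rectified: a ray, as slopes to the right and down, at radius r is drawn at 1 + k1 r^2 times it, then the intrinsics apply), "R" (3x3) and "t" (3): a world point X has camera coordinates R X + t. Camera axes: x right, y down, z forward; pixel columns grow to the right and rows downward; lengths in m; the calibration is good to about 2 mm. A picture is of the moment at which its call begins. There is no depth.
A pose or a line that the arm cannot do raises bot.MotionError and nothing moves.
- bot.job_done(): hands the job in; it is judged then, once.
Readings, each from a call of its own:
- bot.current_clock(): time.
- bot.current_joints(): joint angles.
- bot.current_joint_vel(): joint speeds.
- bot.current_effort(): joint torques, N m.
- bot.current_ee_pos(): TCP position.
- bot.current_tool_rot(): TCP orientation.
- bot.current_contact_force(): force on the tool from outside, world axes, zero at the start.
- bot.current_ft_torque(): the same for the moment, N m.
- bot.current_opening(): opening from 0.0 (shut) to 1.0 (fully open).
- bot.current_grip_force(): force on a finger pad.
Only numpy, scipy, OpenCV 4.12 (cv2) and the standard library are available. Lean on these libraries where they do the work, as an engineer would, in place of code of your own. Each camera call takes 0.05 s, during which the arm holds its last target. There are 200 camera calls.

### The job

Lay out the coupling kit for inspection: set the large blue coupling, the small blue coupling, the black rubber gasket and the steel bolt with nut each on the yellow plate that bears its own silhouette, lying flat, centred on that silhouette and (for the couplings and the bolt) turned in line with it, either way round. Leave the jar of lubricant and the short steel pipe standing where they are.

Things in the scene. Friction and masses are not known exactly. Their poses are not given: they have to be found in the camera images.
- big_coupling_center (a point): Large pipe coupling: blue iron ring lying flat, outer diameter 58 mm, bore 36, height 44, with two bolted lugs reaching 50 mm from the centre (100 mm overall along x), lugs 24 mm wide, their bolt ends 40 mm. About 0.55 kg. Point: centre of the ring, half-way up (22 mm above its underside). x along the lugs, z up; across y the ring is 58 mm wide and free to grip.
- small_coupling_center (a point): Small pipe coupling: like the large one, blue, but ring outer diameter 40 mm, bore 22, height 34, lugs reaching 35 mm from the centre (70 mm overall along x), 17 mm wide, their bolt ends 33 mm. About 0.25 kg. Point: centre of the ring, half-way up (17 mm above its underside). x along the lugs, z up; across y the ring is 40 mm wide and free to grip.
- gasket_center (a point): Black rubber gasket: plain ring lying flat, outer diameter 52 mm, bore 34, height 22, about 40 g; stiff, grips like a rigid ring. Point: centre, half-way up (11 mm above its underside). z up.
- bolt_center (a point): Steel bolt lying down, its nut screwed on: 80 mm long in all along x; shank 12 mm diameter; hexagon head (x -40 to -28 mm) and nut (x 20 to 34 mm), both 20 mm across flats, so it lies level and does not roll. About 0.12 kg. Point: on its axis, half-way along, 10 mm above the surface under it. Grip the bare shank here, across y.
- pad_big: Fixed flat yellow plate, 124 x 88 x 3 mm (x by y by thickness), lying on the bench, bearing the black silhouette of the large coupling: a ring of 58 mm diameter with a bar 100 mm long. Origin: middle of the plate's underside, which is also the middle of the silhouette; z up; the silhouette's lugs run along x.
- pad_small: Fixed flat yellow plate, 124 x 88 x 3 mm (x by y by thickness), lying on the bench, bearing the black silhouette of the small coupling: a ring of 40 mm diameter with a bar 70 mm long. Origin: middle of the plate's underside, which is also the middle of the silhouette; z up; the silhouette's lugs run along x.
- pad_gasket: Fixed flat yellow plate, 124 x 88 x 3 mm (x by y by thickness), lying on the bench, bearing the black silhouette of the gasket: a plain ring of 52 mm diameter without lugs. Origin: middle of the plate's underside, which is also the middle of the silhouette; z up; the direction of the gasket does not matter.
- pad_bolt: Fixed flat yellow plate, 124 x 88 x 3 mm (x by y by thickness), lying on the bench, bearing the black silhouette of the bolt: a bar 80 mm long and 12 mm wide with a wider block at one end and another near the other end. Origin: middle of the plate's underside, which is also the middle of the silhouette; z up; the bar runs along x, head at -x, nut at +x; either way round will do.
- jar_center (a point): Small closed jar with a red cap standing among the parts, diameter 48 mm, height 55 mm: not to be disturbed. Point: its centre, half-way up. It is the tallest thing in the work area (0.42 to 0.75 m from the base); other equipment, up to 135 mm tall, stands at x above 0.78 m or over 0.58 m to either side.
- stub_center (a point): A short bare steel pipe standing on end among the parts, diameter 34 mm, height 50 mm: not to be disturbed. Point: its centre, half-way up.
There are look-alikes about, which are no part of the job. Leave any green or red look-alike of the part that bears bolt_center alone.

How it is judged:
By the outcome, as a careful person would: the job done as asked, in the order asked, and still so for the second after the job is handed in, with the robot touching nothing.
It also fails if it takes over 115 s, if anything falls off the work surface, if the arm or the gripper's body presses on something with over 40 N, if the wrist force passes 120 N, or if a joint passes its speed limit or range.

## Working session

There is one attempt and no reset: what is moved stays moved. The work goes in short steps, each a Python script; the robot and the scene stay as the last script left them, time stands still between calls to the robot, and variables do not carry over. Pictures are saved under pics/ and viewed, at most 14 in all, crops included, and the job is handed in when it is done.

```bash
mkdir -p pics; ls; python3 - <<'E'
from workcell import bot
import cv2
for n in("top","side"):
    c=bot.read_camera(n); cv2.imwrite(f"pics/{n}0.png",c["pixels"])
    print(n,{k:(v if k!='pixels' else 0) for k,v in c.items()}, -c["R"].T@c["t"])
print(bot.current_tool_rot(),bot.current_clock())
E
```

```text
pics
top {'pixels': 0, 'fx': 459.29654130139136, 'fy': 459.29654130139136, 'cx': 319.29985992344876, 'cy': 196.99353464830529, 'k1': -0.022981547098550867, 'R': array([[ 0.01658627, -0.99985622, -0.00352525],
       [-0.9991424 , -0.01644044, -0.03800219],
       [ 0.03793877,  0.00415254, -0.99927144]]), 't': array([-0.0111256 ,  0.47143975,  1.23679145])} [ 0.42429762 -0.00850915  1.2537669 ]
side {'pixels': 0, 'fx': 393.7935684854793, 'fy': 393.7935684854793, 'cx': 320.8318808281374, 'cy': 195.70561031380876, 'k1': -0.03444845183811636, 'R': array([[-0.99468749, -0.10274618, -0.00632565],
       [-0.07166028,  0.73524019, -0.67400791],
       [ 0.07390261, -0.66997394, -0.73869705]]), 't': array([0.47857719, 0.06787516, 0.98773579])} [0.40790245 0.66102467 0.77841321]
[-4.08488316e-01 -3.11437282e+00  2.45790667e-03] 0.1
```

View pics/top0.png

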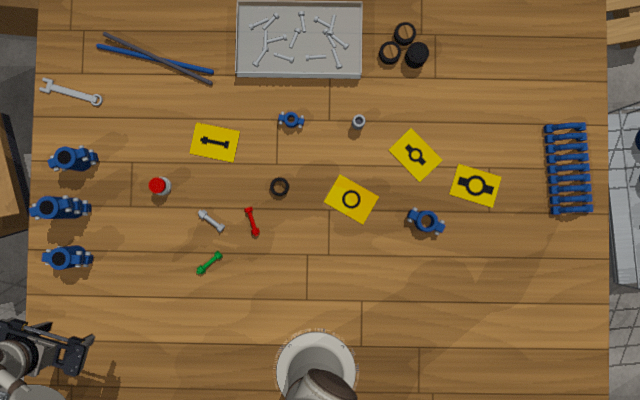

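View pics/side0.png

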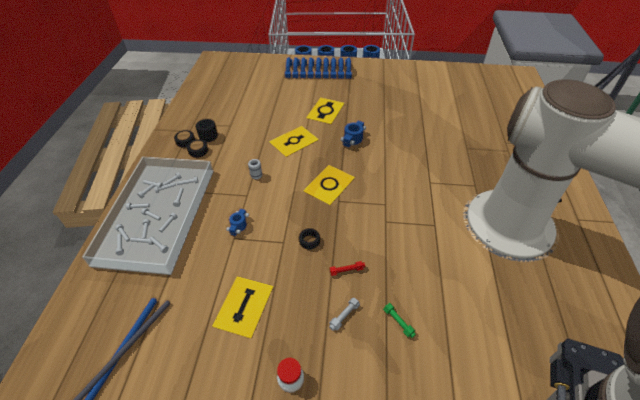

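Top view: large coupling at (427,221), small coupling (291,120), gasket (280,187), steel bolt (210,220). The plates are bolt (215,142), gasket (351,199), small (415,154) and big (475,185).

Look-alikes:
- **Couplings:** blue ones at left (70,158), (60,207), (68,258), outside the work area.
- **Blue bolts:** a rack at (568,168).
- **Gaskets:** black rings at (403,32), (389,52), (417,55).
- **Bolts:** red (252,222), green (209,263), and the ones in the bin at (300,38).
- **Left alone:** jar (158,186) and stub (359,121).

My choices all lie inside the work area.

```bash
cat > h.py <<'E'
from workcell import bot
import cv2, numpy as np
def ray(c,uv,z):
    K=np.array([[c["fx"],0,c["cx"]],[0,c["fy"],c["cy"]],[0,0,1.]])
    n=cv2.undistortPoints(np.float64(uv).reshape(-1,1,2),K,np.array([c["k1"],0,0,0.]))[:,0]
    d=np.c_[n,np.ones(len(n))]@c["R"]; o=-c["R"].T@c["t"]
    return (o+d*((z-o[2])/d[:,2])[:,None])[:,:2]
def pix(c,P):
    K=np.array([[c["fx"],0,c["cx"]],[0,c["fy"],c["cy"]],[0,0,1.]])
    return cv2.projectPoints(np.float64(P).reshape(-1,1,3),cv2.Rodrigues(c["R"])[0],c["t"],K,np.array([c["k1"],0,0,0.]))[0][:,0]
def masks(im):
    b,g,r=[im[...,i].astype(int) for i in range(3)]
    yel=(r>180)&(g>150)&(b<90)
    blue=(b>r+30)&(b>g+15)
    dark=(np.maximum(np.maximum(r,g),b)<60)
    steel=(b>110)&(abs(r-b)<40)
    return dict(yel=yel,blue=blue,dark=dark,steel=steel,coup=blue|steel)
def blob(m,seed,rad=30):
    k=np.zeros(m.shape,np.uint8); u,v=map(int,seed)
    k[max(0,v-rad):v+rad,max(0,u-rad):u+rad]=m[max(0,v-rad):v+rad,max(0,u-rad):u+rad]
    k=cv2.morphologyEx(k,cv2.MORPH_CLOSE,np.ones((3,3),np.uint8))
    cs=cv2.findContours(k,cv2.RETR_EXTERNAL,cv2.CHAIN_APPROX_NONE)[0]
    return max(cs,key=cv2.contourArea)[:,0]
def rect(P):  # centre, sizes long/short, long-axis angle, mm
    (c,(w,h),a)=cv2.minAreaRect(np.float32(P*1000))
    if w<h: w,h,a=h,w,a+90
    return np.array(c)/1000,(w,h),(a+90)%180-90
E
cat > m.py <<'E'
from h import *
c=bot.read_camera("top"); im=c["pixels"]; M=masks(im); s=bot.read_camera("side"); S=masks(s["pixels"])
out=im.copy()
for n,k,uv,z in [("pbolt","yel",(215,142),.003),("pgask","yel",(351,199),.003),("psmall","yel",(415,154),.003),("pbig","yel",(475,185),.003),
  ("big","coup",(427,221),.03),("small","coup",(291,120),.024),("gask","dark",(280,187),.015),("bolt","steel",(210,220),.012),("stub","steel",(359,121),.025)]:
    b=blob(M[k],uv,30 if n[0]=="p" else 22); cv2.drawContours(out,[b[:,None]],-1,(255,0,255),1)
    C,sz,a=rect(ray(c,b,z)); print(n,C.round(4),np.round(sz,1),round(a,1),end=" | side ")
    p=pix(s,[[*C,z]])[0]; bs=blob(S[k],p,40 if n[0]=="p" else 30); C,sz,a=rect(ray(s,bs,z)); print(C.round(4),np.round(sz,1),round(a,1))
cv2.imwrite("pics/crop1.png",cv2.resize(out[100:280,140:510],None,fx=2.1,fy=2.1,interpolation=cv2.INTER_NEAREST))
E
python3 m.py
```

```text
pbolt [0.6188 0.2876] [122.7  84.8] 79.5 | side [0.6181 0.2882] [123.3  87.1] 79.4
pgask [ 0.4682 -0.0895] [121.4  85.3] 60.7 | side [ 0.4681 -0.0903] [123.4  86.6] 60.8
psmall [ 0.5918 -0.2626] [121.7  85.7] 45.6 | side [ 0.5927 -0.2647] [125.   87.8] 45.0
pbig [ 0.5112 -0.4287] [121.2  84.6] 73.7 | side [ 0.5111 -0.4308] [124.4  86.9] 73.8
big [ 0.4128 -0.2888] [100.6  55.6] 76.9 | side [ 0.4131 -0.2818] [126.8  60.3] 80.9
small [0.6805 0.0776] [68.3 39. ] 85.1 | side [0.6797 0.0822] [82.  45.4] -88.0
gask [0.4966 0.106 ] [48.7 48.7] 0.9 | side [0.4982 0.1099] [58.9 48. ] -83.9
bolt [0.4058 0.2903] [80.6 20. ] 54.4 | side [0.4027 0.2898] [84.6 20.7] 53.2
stub [ 0.6804 -0.1056] [32.7 29.7] 0.8 | side [ 0.6845 -0.1279] [33.  32.1] -84.6
```

View pics/crop1.png

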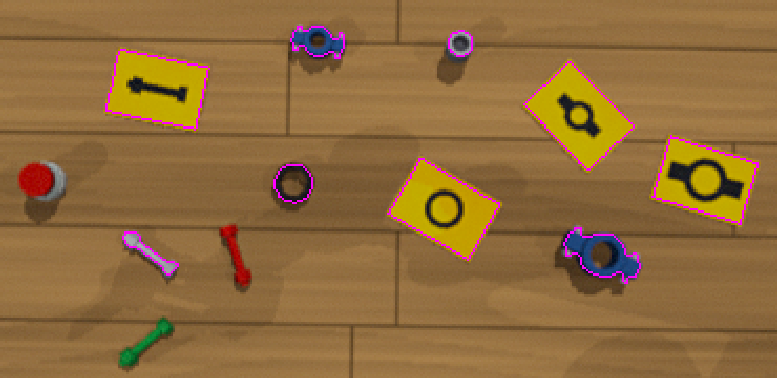

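The crop confirms all nine outlines. Sizes match the descriptions (100×56, 68×39, 49, 80×20, plates 122×85), and the two views agree once I use mid-height. I start with the big coupling.

```bash
cat >> h.py <<'E'
from scipy.spatial.transform import Rotation as Rt
def rv(deg,xy):
    j1=np.degrees(np.arctan2(xy[1],xy[0]))+90
    d=j1+((deg-j1+90)%180-90)          # keeps joint 6 within +-90 deg
    return (Rt.from_euler('z',d,degrees=True)*Rt.from_euler('x',180,degrees=True)).as_rotvec()
def pickplace(src,a,dst,b,z,width,N,dz=.004,hi=.13):
    bot.set_gripper(min(1,(width+.022)/.092))
    r=rv(a,src); bot.goto([*src,hi],r); bot.line_to([*src,z],max_speed=.12)
    bot.set_gripper(0,N); bot.hold(.2)
    print("width",bot.current_opening()*92,"grip",bot.current_grip_force(),"F",bot.current_contact_force())
    bot.line_to([*src,hi]); print("lifted",bot.current_opening()*92,bot.current_contact_force())
    if bot.current_opening()*.092<width-.008: raise SystemExit("missed")
    bot.goto([*dst,hi],rv(b,dst)); bot.line_to([*dst,z+dz],max_speed=.1); bot.hold(.2)
    bot.set_gripper(min(1,(width+.022)/.092)); bot.line_to([*dst,hi]); print("t",bot.current_clock())
def pca(P):
    c,e=cv2.PCACompute(np.float32(P),None); return c[0],(np.degrees(np.arctan2(e[0,1],e[0,0]))+90)%180-90
E
python3 - <<'E'
from h import *
for n in("top","side"):
    c=bot.read_camera(n);M=masks(c["pixels"])
    for q,C,z in(("big",(.413,-.2905),.022),("small",(.682,.0778),.017),("bolt",(.4045,.29),.01)):
        p=pix(c,[[*C,z]])[0].astype(int); m=M["steel" if q=="bolt" else "coup"]; v,u=np.nonzero(m[p[1]-28:p[1]+28,p[0]-28:p[0]+28])
        print(n,q,*pca(ray(c,np.c_[u,v]+p-28,z)))
pickplace((.413,-.2906),77,(.5112,-.4297),73.8,.008,.058,45)
E
```

```text
top big [ 0.4125731  -0.29072374] 66.663574
top small [0.6816226  0.07733529] 79.28801
top bolt [0.40578163 0.29114667] 54.593872
side big [ 0.41225988 -0.29406822] 78.64603
side small [0.6820176  0.07596019] 89.96988
side bolt [0.40555665 0.2903249 ] 55.381195
width 53.005232330925345 grip 44.99678713269532 F [-5.05050533  0.9457788   4.95421711]
lifted 53.263350195622166 [ 0.60188209 -0.50735419 -5.41556341]
t 10.4083
```

Lifted and placed. I'll move clear and inspect.

```bash
python3 - <<'E'
from h import *
bot.set_gripper(.67); bot.goto([.66,.0778,.2],rv(83,(.682,.0778)))
ims=[]
for n in("top","side"):
    c=bot.read_camera(n); im=c["pixels"]; p=pix(c,[[.5112,-.4297,.01]])[0].astype(int)
    ims.append(cv2.resize(im[p[1]-35:p[1]+35,p[0]-45:p[0]+45],None,fx=4.4,fy=4.4,interpolation=cv2.INTER_CUBIC))
cv2.imwrite("pics/big1.png",np.hstack(ims))
E
```

```text
(no output)
```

View pics/big1.png

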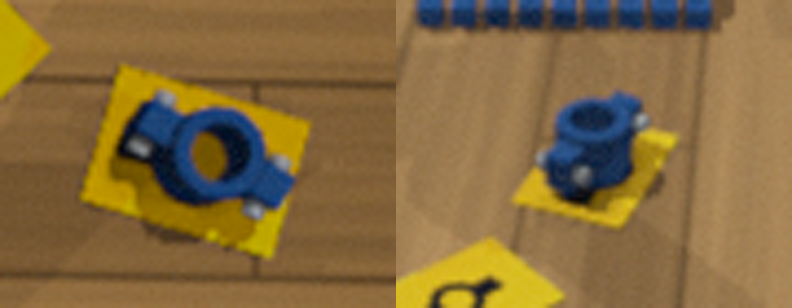

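The large coupling sits on its plate but is turned about 10° (lug bolts at about 28° in the picture, plate at 16.5°). The top-view PCA angle was the right one. I'll measure it through the bolt ends and PCA, and regrip.

```bash
cat > meas.py <<'E'
from h import *
def coup(C,z,rad=.055):
    for n in("top","side"):
        c=bot.read_camera(n);M=masks(c["pixels"]); 
        V,U=np.nonzero(M["coup"]); W=ray(c,np.c_[U,V],z); k=np.linalg.norm(W-C,axis=1)<rad
        P=pca(W[k]); 
        V,U=np.nonzero(M["steel"]); W=ray(c,np.c_[U,V],z); W=W[np.linalg.norm(W-C,axis=1)<rad]
        a=np.radians(P[1]); s=(W-P[0])@[np.cos(a),np.sin(a)]
        e0,e1=W[s<0].mean(0),W[s>0].mean(0)
        print(n,"pca",P[0].round(4),round(float(P[1]),1),"bolts mid",((e0+e1)/2).round(4),"ang",np.degrees(np.arctan2(*(e1-e0)[::-1])).round(1),"len",np.linalg.norm(e1-e0).round(4),(s<0).sum(),(s>0).sum())
        if n=="top":
            d=(M["blue"]); k=np.zeros(d.shape,np.uint8); k[V*0,U*0]=0
            k[d]=255; cs,h=cv2.findContours(k,cv2.RETR_CCOMP,cv2.CHAIN_APPROX_NONE)
            for q,hh in zip(cs,h[0]):
                if hh[3]>=0 and len(q)>6:
                    m=ray(c,q[:,0],2*z).mean(0)
                    if np.linalg.norm(m-C)<.03: print("bore@top",m.round(4),len(q))
E
python3 - <<'E'
from meas import *
coup(np.array([.5112,-.4297]),.025)
coup(np.array([.682,.0778]),.017,.042)
E
```

```text
top pca [ 0.5131 -0.431 ] 64.0 bolts mid [ 0.5181 -0.4321] ang 59.2 len 0.0773 19 17
bore@top [ 0.5125 -0.4264] 43
side pca [ 0.5144 -0.4323] 85.6 bolts mid [ 0.5231 -0.4354] ang 58.4 len 0.0641 12 11
top pca [0.6832 0.0647] -7.8 bolts mid [0.6781 0.0656] ang -8.6 len 0.0493 94 143
side pca [0.6819 0.076 ] -89.5 bolts mid [0.6852 0.077 ] ang -96.4 len 0.05 22 27
```

```bash
python3 - <<'E'
from meas import *
pickplace((.5112,-.4300),62,(.5112,-.4297),73.8,.0115,.058,45,dz=.0005,hi=.1)
bot.set_gripper(.67); bot.goto([.497,.106,.2],rv(90,(.497,.106)))
coup(np.array([.5112,-.4297]),.025)
coup(np.array([.682,.0778]),.017,.042)
ims=[]
for P in([.5112,-.4297,.01],[.682,.0778,.01]):
    c=bot.read_camera("top"); im=c["pixels"]; p=pix(c,[P])[0].astype(int)
    ims.append(cv2.resize(im[p[1]-35:p[1]+35,p[0]-40:p[0]+40],None,fx=5,fy=5,interpolation=cv2.INTER_CUBIC))
cv2.imwrite("pics/big2.png",np.hstack(ims))
E
```

```text
width 54.07010644637318 grip 45.00164866447449 F [-1.97845441  1.29197193  5.90765767]
lifted 53.97899100896587 [-0.74580369  0.75710891 -4.62329747]
t 20.675
top pca [ 0.5137 -0.4297] 77.1 bolts mid [ 0.5172 -0.4288] ang 80.5 len 0.0772 20 17
bore@top [ 0.5126 -0.4271] 49
side pca [ 0.5102 -0.4464] -52.0 bolts mid [ 0.5281 -0.4503] ang -28.3 len 0.0349 1 35
top pca [0.6818 0.0773] 79.3 bolts mid [0.6843 0.0771] ang 80.1 len 0.0534 18 16
bore@top [0.6784 0.0769] 22
side pca [0.6821 0.076 ] -89.6 bolts mid [0.6855 0.0771] ang -95.8 len 0.0498 22 26
```

View pics/big2.png

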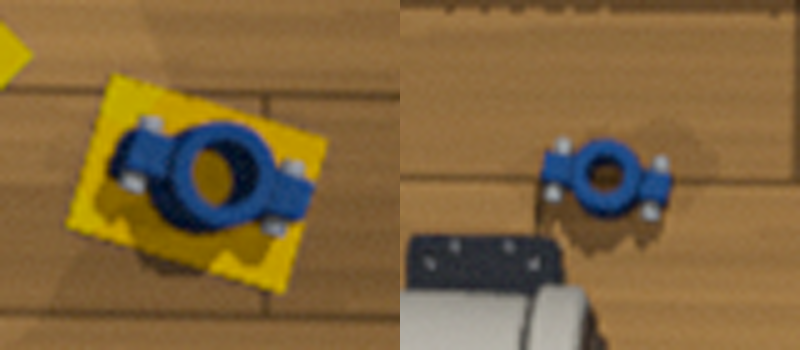

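The large coupling is now in line with the plate (bolts at 17.9°, plate at 17.4°) and centred. The small coupling's lugs are at about 80°. Small coupling and gasket next.

```bash
python3 - <<'E'
from meas import *
pickplace((.6812,.0772),80.3,(.5922,-.2634),45.3,.006,.040,35)
pickplace((.4970,.1066),30,(.4682,-.0898),0,.003,.052,20)
bot.goto([.4055,.2905,.15],rv(54.7,(.4055,.2905)))
coup(np.array([.5922,-.2634]),.02,.042)
ims=[]
for P in([.5922,-.2634,.01],[.4682,-.0898,.01]):
    c=bot.read_camera("top"); im=c["pixels"]; p=pix(c,[P])[0].round().astype(int)
    ims.append(cv2.resize(im[p[1]-35:p[1]+35,p[0]-40:p[0]+40],None,fx=5,fy=5,interpolation=cv2.INTER_CUBIC))
cv2.imwrite("pics/sm1.png",np.hstack(ims))
b=blob(masks(im)["dark"],p,24); print("gask",rect(ray(c,b,.014)))
E
```

```text
width 35.400856486931914 grip 35.000311732292175 F [-5.57004093  1.03234556  5.11327725]
lifted 35.340389035175114 [ 0.11070055  0.62486163 -3.20708769]
t 31.6917
width 46.96161356559339 grip 20.000462054740638 F [-0.83424921 -1.28143689  3.05184622]
lifted 46.63459136622121 [-0.08406302 -0.6286934   0.00069256]
t 40.35
top pca [ 0.5942 -0.265 ] 45.3 bolts mid [ 0.5972 -0.2665] ang 45.8 len 0.0502 14 13
bore@top [ 0.592  -0.2612] 23
side pca [ 0.5943 -0.2676] 79.9 bolts mid [ 0.5988 -0.2701] ang 59.1 len 0.0498 12 10
gask (array([ 0.46806097, -0.08970737]), (47.817840576171875, 45.788169860839844), -44.11606979370117)
```

View pics/sm1.png

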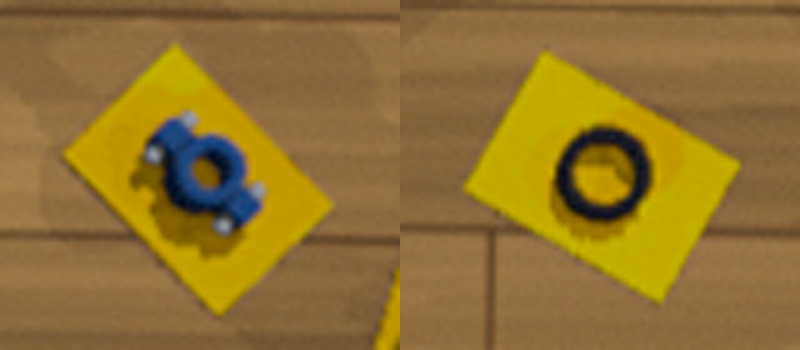

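Small coupling is aligned (45.3°) and centred to about 1 mm. The gasket is centred at (0.468,-0.090). Now the bolt.

```bash
python3 - <<'E'
from meas import *
pickplace((.4050,.2905),54.7,(.6185,.2879),79.5,.003,.012,25)
bot.goto([.40,.15,.25],rv(90,(.4,.15)))
c=bot.read_camera("top"); cv2.imwrite("pics/end.png",c["pixels"]); im=c["pixels"]
p=pix(c,[[.6185,.2879,.01]])[0].round().astype(int)
b=blob(masks(im)["steel"],p,24); print("bolt",rect(ray(c,b,.013)))
cv2.imwrite("pics/bolt1.png",cv2.resize(im[p[1]-35:p[1]+35,p[0]-40:p[0]+40],None,fx=6,fy=6,interpolation=cv2.INTER_CUBIC))
E
```

```text
width 11.11181912453118 grip 24.99957025051117 F [-2.81048009  0.32461254  5.5544223 ]
lifted 11.517335207567411 [ 0.53441006 -0.01233703 -2.5099356 ]
t 49.775
bolt (array([0.62214105, 0.28801605]), (79.6072998046875, 16.059471130371094), 79.06138610839844)
```

View pics/bolt1.png

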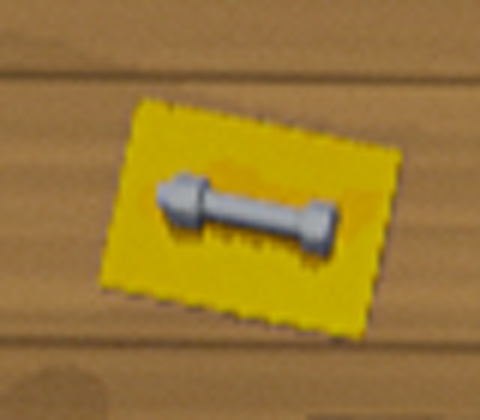

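View pics/end.png

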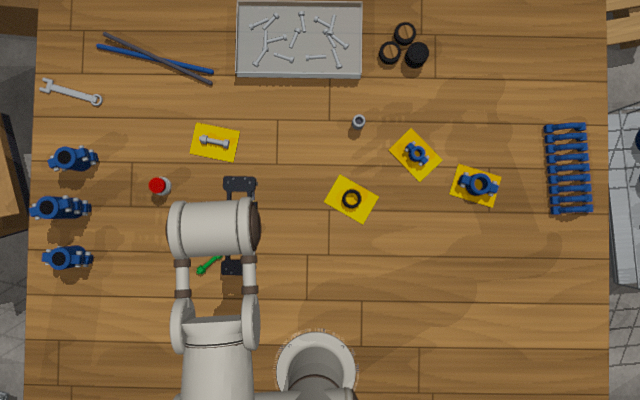

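The bolt lies along the plate axis (79° against 79.5°) and within about 1 mm of centre after parallax. The jar (160,186) and stub (359,121) have not moved, and all four parts are on their plates. Handing in.

```bash
python3 -c "
from workcell import bot
print(bot.current_clock()); print(bot.job_done())"
```

```text
50.925
the job is handed in; nothing more can be done
None
```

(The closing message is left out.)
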